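# Refit the oil filter cap

## Task

Take the filter cap off the sloping drip rack, stand it upright over the neck of the filter housing so that it rests on top of the thread (not yet down in it), and let it go there. Take it again by the grip bar on its top, turn it backward (counter-clockwise from above) until it drops into the thread start, then screw it forward (clockwise) until it stops, and leave it there. Lower it onto the neck by hand rather than dropping it, and leave the spanner, the spray can and the parts bin where they are.

Things in the scene. Friction and masses are not known exactly. Their poses are not given: they have to be found in the camera images.
- cap: grey plastic filter cap, loose, about 0.2 kg: hollow cup 62 mm across, 80 mm tall, bore 55 mm, inner depth 75 mm. Origin at the centre of the open end's rim; z along the axis to the closed top. It starts on the rack, axis 40 degrees from vertical, open end low towards the rack's -x, closed end high towards +x, its own y level along the rack's y; both sides (rack +y, -y) are free for fingers.
- cap_hold (a point): on the cap's axis 58 mm above its rim (22 mm below the closed top): a good place to hold it across its two sides on the rack with the tool pointing down; much lower, the gripper's body would meet the bar
- cap_bar (a point): middle of the grip bar on the cap's closed top: 46 mm long along the cap's y, 22 mm thick along its x, 25 mm high (80 to 105 mm above the rim)
- cap_lug (a point): underside of one of three lugs inside the cap, on its x axis, 3 mm above the rim; the others at 120 and 240 degrees. Lugs are 11 mm wide, 6 mm high and reach in to 21 mm from the axis; six guide ribs 26 to 46 mm above the rim reach in as far
- rack: fixed blue drip rack with a 150 x 100 mm steel foot; two sloping rails 34 mm apart and a stop under the cap's rim, all inside the cap's width. Origin on the bench, 55 mm below the cap's starting origin; rails rise towards its +x. Nothing is higher than 95 mm.
- housing: fixed aluminium filter housing: block 130 (x) x 100 (y) x 45 mm high, round shoulder 76 mm across with its top at 60 mm, and an upright neck on its centre. Origin under its centre on the bench. Neck core 39 mm across up to 121 mm, then a cone to 24 mm across at 133 mm. Three-start right-hand thread, ridges 51 mm across. Nothing pulls the cap down but its weight.
- neck_top (a point): on the neck's axis, 85 mm above the bench: level of the thread's top. Axes as the housing's. A cap resting on the ridges has its origin 3 mm (near a thread start) to 9 mm (at the end stop) below this; dropped into the start about 15 mm below; home about 22 mm below. Play in the groove: 2.5 mm in height, 1.5 mm sideways
- thread_start (a point): in one of three 40 degree gaps (thread starts), on the housing's x axis; the others at 120 and 240 degrees. Let a = cap yaw minus housing yaw in degrees, modulo 120. Within 5 degrees of a = 0 the lugs drop through the gaps; at a = -5 to -75 they lie on top of the ridges; at -75 to -115 on top of the end stops
- thread_stop (a point): top of the upright end stop, 95 degrees clockwise from a thread start, as high as the thread's top; the others 120 degrees apart. Lugs on the ridges or under them cannot turn clockwise past a = -75. After the drop, clockwise turning takes the lugs under the ridges, 0.1 mm down per degree, about 75 degrees to the end stop, where the cap is home
- spanner: bystander: steel spanner 190 mm long lying on the bench, loose
- spray_can: bystander: upright can 64 mm across, 190 mm high, loose; origin under its centre
- parts_bin: bystander: open blue plastic bin 100 x 120 x 70 mm, loose; origin under its centre

How it is judged:
On the way, in this order (a step that is already met when the one before it is completed fails the run):
1. the cap is lowered upright onto the neck, still held, and rests on top of the thread (horizontal distance between cap and neck_top below 0.006 m and angle between cap's own z axis and vertical below 0.15 rad and z of cap in the frame of neck_top between -0.012 and 0.008 m and contact force between the fingers and cap above 0.5 N), for 0.05 s.
2. the cap stands by itself, let go, on top of the thread (horizontal distance between cap and neck_top below 0.006 m and angle between cap's own z axis and vertical below 0.15 rad and z of cap in the frame of neck_top between -0.012 and 0.003 m and contact force between the fingers and cap below 0.2 N), for 0.2 s.
3. the cap has dropped into the thread start (horizontal distance between cap and neck_top below 0.005 m and angle between cap's own z axis and vertical below 0.1 rad and z of cap in the frame of neck_top below -0.0125 m), for 0.05 s.
At the end, for the whole second after the job is handed in: the cap is screwed home: its rim at least 20 mm below the thread's top (fully home is 22 mm), centred on the neck within 4 mm, upright within 0.08 rad and at rest; the spanner, spray can and parts bin are within 30 mm of where they stood (z of cap in the frame of neck_top below -0.02 m and horizontal distance between cap and neck_top below 0.004 m and angle between cap's own z axis and vertical below 0.08 rad and linear speed of cap below 0.02 m/s and distance of each of spanner, spray_can, parts_bin from where it was at the start of the episode below 0.03 m); the robot touches nothing.
It fails at once if the spanner, spray can or parts bin is shoved away (distance of any of spanner, spray_can, parts_bin from where it was at the start of the episode above 0.03 m).
It also fails if it takes over 59 s, if anything falls off the work surface, if the arm or the gripper's body presses on something with over 40 N, if the wrist force passes 120 N, or if a joint passes its speed limit or range.

## Robot

A 7-joint arm with a two-finger parallel gripper is mounted at the origin on the work surface. World frame = base frame: x ahead of the robot, y to its left, z up, the work surface at z = 0. Lengths are in m, angles in rad, forces in N, time in s.
With the tool pointing down it reaches from about 0.425 to 0.875 m from the base axis. Payload 4.7 kg.
Tool frame: the origin (TCP) lies between the finger pads, 19 mm behind the fingertips; this is the grasp point; z points along the fingers, y is the line along which they close (so a half turn about z gives the same grasp; the last joint's range is limited). The gripper opens to 87 mm and grips with 3 to 60 N. Pads are 19 mm wide; open, the fingers measure 117 mm over their backs; the gripper's body (75 mm by 190 mm) begins 51 mm behind the grasp point.
Start: joints at [1.156, 0.321, -0.07, 1.45, 0.023, 1.371, -0.057], TCP at [0.27, -0.591, 0.241] pointing down, gripper open.
Joint ranges: [-2.86, 2.86], [-0.3, 2.09], [-1.38, 1.24], [0.06, 2.45], [-1.56, 4.7], [0.09, 2.05], [-2.69, 2.69]. Speed limits (rad/s): [2.57, 2.57, 3.14, 3.14, 3.14, 3.14, 3.14].

## Interface

Orientations are given as a rotation vector (axis times angle).
In Python, from bench import ctrl gives the robot as it stands. The module is installed in compiled form; this text tells all that it offers.
- The arm moves only by the tool jog_arm, never from a script. Its argument "moves" is one flat list of numbers, 7 for each row, row after row: the shift along the tool's x, y, z in units of 30 cm (1.0 is 30 cm), then the turn, a rotation vector about the tool's x, y, z in units of 60 degrees (1.0 is 60 degrees), then the gripper's target within -1 to 1 (fully open at 1, half-way at 0, shut at -1). In form: [x, y, z, wx, wy, wz, fingers, x, y, z, wx, wy, wz, fingers, ...]. A call has exactly 8 rows; each row is the pose to reach, as a shift and turn from the pose commanded when the call began, along the tool's axes at that moment; what a row does not reach only later rows make up. A row lasts 1/8 s, in which the tool goes at most 62.5 mm and 10.7 degrees, less where a joint would pass 70% of its speed; a pose out of reach is approached as far as the arm can. A call with a number of a shift or a turn outside -1 to 1 is refused whole. A call with a gripper value outside its range is refused whole. The fingers move at their own pace and stop on an object; "newtons" is the grip in N (left out, the last holds). Time passes only in rows, so rows that repeat a pose let the fingers close, or fill a call up. It gives the time, the measured TCP pose, the force, the opening and the grip force at its end, in the units of the state.
- ctrl.get_state(): the state, without advancing time (a new reading comes with each control period).
- ctrl.get_image(name): name is "side" or "top" or "wrist"; returns a dict with "pixels" (420x560x3 uint8, red, green, blue), "fx", "fy", "cx", "cy" (pixels), "xyz" and "rotation" of the camera in the world; the wrist camera has in their place "tool_from_camera" (4x4, takes a point from camera to tool coordinates, whose origin is the TCP and whose axes are the flange's). Camera axes: x right, y up, looking along -z (the intrinsics and any distortion apply to the point x, -y, -z); pixel columns grow to the right and rows downward; lengths in m; the calibration is good to about 2 mm. A picture is of the moment at which its call begins: read the wrist's pose just before it. There is no depth.
- ctrl.close_job(): hands the job in; it is judged then, once.
The state is a dict: "time": time; "joint_positions": joint angles; "qd": joint speeds; "joint_torque": joint torques, N m; "position": TCP position; "tool_rot": TCP orientation; "ft_force": force on the tool from outside, world axes, zero at the start; "torque": the same for the moment, N m; "grip_width": opening from 0.0 (shut) to 1.0 (fully open); "grip_force": force on a finger pad.
Only numpy, scipy, OpenCV 4.12 (cv2) and the standard library are available. Lean on these libraries where they do the work, as an engineer would, in place of code of your own. Each camera call takes 0.05 s, during which the arm holds its last target. There are 200 camera calls.

## Working session

There is one attempt and no reset: what is moved stays moved. The work goes in short steps, Python scripts to look and compute and a tool call to move; the robot and the scene stay as the last step left them, time stands still between calls to the robot, and variables do not carry over. Pictures are saved under pics/ and viewed, at most 10 in all, crops included, and the job is handed in when it is done.

Besides the shell and the picture viewer there is one more tool, called by a JSON object that holds its "name" and its "arguments". jog_arm: Moves the arm, as the interface text tells. Its arguments: {"type":"object","properties":{"moves":{"type":"array"},"newtons":{"type":"number"}},"required":["moves"]}

```bash
mkdir -p pics; cat > h.py <<'E'
import numpy as np, cv2
from bench import ctrl
from scipy.spatial.transform import Rotation as R
def grab(n,f=None):
    s=ctrl.get_state(); im=ctrl.get_image(n)
    if n=="wrist":
        T=np.array(im["tool_from_camera"]); Rt=R.from_rotvec(s["tool_rot"]).as_matrix()
        im["Rm"]=Rt@T[:3,:3]; im["o"]=Rt@T[:3,3]+np.array(s["position"])
    else:
        r=np.array(im["rotation"]); im["Rm"]=r if r.shape==(3,3) else R.from_rotvec(r).as_matrix(); im["o"]=np.array(im["xyz"])
    if f: cv2.imwrite("pics/"+f,im["pixels"][:,:,::-1])
    return im
def ray(im,u,v):
    return im["Rm"]@np.array([(u-im["cx"])/im["fx"],-(v-im["cy"])/im["fy"],-1.])
def onz(im,u,v,z):
    d=ray(im,u,v); return im["o"]+d*(z-im["o"][2])/d[2]
def tri(a,pa,b,pb):
    d,e=ray(a,*pa),ray(b,*pb); t=np.linalg.lstsq(np.c_[d,-e],b["o"]-a["o"],rcond=None)[0]
    p,q=a["o"]+d*t[0],b["o"]+e*t[1]; return (p+q)/2,np.linalg.norm(p-q)
def proj(im,p):
    c=im["Rm"].T@(np.array(p)-im["o"]); return im["cx"]-im["fx"]*c[0]/c[2], im["cy"]+im["fy"]*c[1]/c[2]
E
python3 - <<'E'
from h import *
import pickle
A=grab("top","t0.png");B=grab("side","s0.png")
for i in(A,B):print({k:v for k,v in i.items() if k!="pixels"})
pickle.dump((A,B),open("im0.pkl","wb"))
print(ctrl.get_state())
E
```

```text
{'fx': 384.4312419176067, 'fy': 384.4312419176067, 'cx': 274.4166944225406, 'cy': 209.8151173171668, 'xyz': array([0.3502753 , 0.03084581, 1.0608498 ]), 'rotation': array([ 0.15518642, -0.14822619, -1.58886949]), 'Rm': array([[-0.02282145,  0.98123895, -0.19144008],
       [-0.99971753, -0.02366968, -0.00214488],
       [-0.00663596,  0.19133706,  0.98150196]]), 'o': array([0.3502753 , 0.03084581, 1.0608498 ])}
{'fx': 481.32290808696644, 'fy': 481.32290808696644, 'cx': 276.6038464689693, 'cy': 207.8441242744707, 'xyz': array([0.11266941, 0.97984867, 0.71803282]), 'rotation': array([ 0.28461489, -1.36000418, -2.38923635]), 'Rm': array([[-0.90905214,  0.22102948, -0.35322821],
       [-0.4165693 , -0.46232907,  0.78276551],
       [ 0.00970658,  0.8587187 ,  0.51235533]]), 'o': array([0.11266941, 0.97984867, 0.71803282])}
{'time': 0.1, 'joint_positions': array([ 1.15607092,  0.3217443 , -0.07005921,  1.45156752,  0.02260678,
        1.37083306, -0.05689041]), 'qd': array([ 0.00190892, -0.00201059,  0.00058351, -0.00295902,  0.00031796,
        0.00088744,  0.0013565 ]), 'joint_torque': array([-8.93959987e-05, -4.92571986e+01, -4.05548690e-01, -3.13397849e+01,
       -6.40957779e-02,  3.94473842e-02,  8.16613806e-05]), 'position': array([ 0.27001167, -0.59073479,  0.24026636]), 'tool_rot': array([-3.06799017e+00, -6.68109448e-01,  7.58642862e-04]), 'ft_force': array([-1.17123311,  0.197247  ,  0.43575603]), 'torque': array([-0.00339974,  0.00220982,  0.02015204]), 'grip_force': 0.0, 'grip_width': 0.9985264689913466}
```

View pics/t0.png

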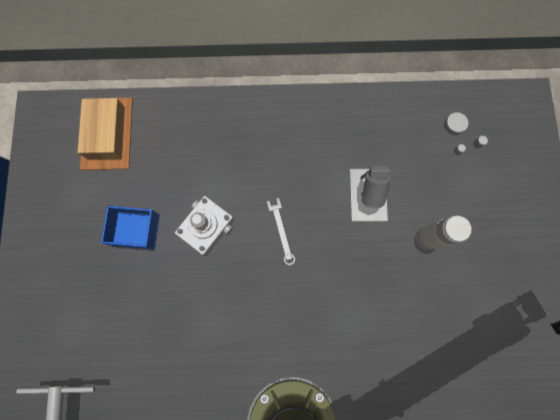

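View pics/s0.png

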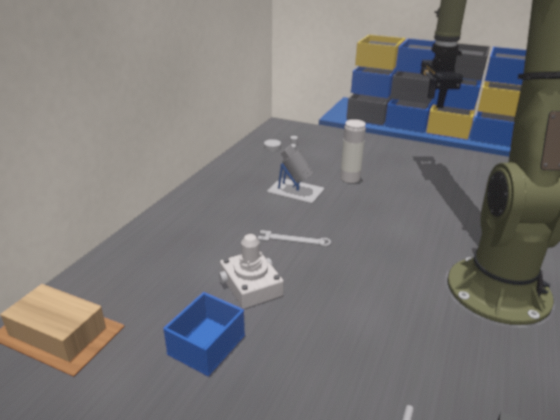

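```bash
python3 - <<'E'
from h import *
import pickle
A,B=pickle.load(open("im0.pkl","rb"))
p=A["pixels"].astype(int); g=p.min(2)
def blob(u0,u1,v0,v1,th,z):
    m=np.zeros(g.shape,np.uint8); m[v0:v1,u0:u1]=(g[v0:v1,u0:u1]>th)
    m=cv2.morphologyEx(m,cv2.MORPH_CLOSE,np.ones((5,5)))
    c=max(cv2.findContours(m,0,1)[0],key=cv2.contourArea)
    q=np.array([onz(A,*x[0],z)[:2] for x in cv2.convexHull(c)]).astype(np.float32)
    return cv2.minAreaRect(q)
print("foot",blob(340,396,160,230,130,0.004))
print("housing",blob(170,238,190,262,120,0.045))
print("can top",blob(440,475,212,247,130,.19))
print("neck tip",onz(A,198,219,.133), tri(A,(198,219),B,(250,239)))
print("bar",tri(A,(379,172),B,(294,140)))
print("bin",onz(A,129,228,.03),"spanner",onz(A,274,204,0),onz(A,289,260,0))
s=ctrl.get_state();print(R.from_rotvec(s["tool_rot"]).as_matrix())
E
```

```text
foot ((0.5935438871383667, -0.23191441595554352), (0.10095267742872238, 0.1504465788602829), 88.57540130615234)
housing ((0.5124521851539612, 0.2233559489250183), (0.12413214147090912, 0.13039731979370117), 51.804866790771484)
can top ((0.46802353858947754, -0.38469985127449036), (0.058814696967601776, 0.057584043592214584), 40.814090728759766)
neck tip [0.51283802 0.22063873 0.133     ] (array([0.51511198, 0.22220072, 0.12790419]), np.float64(0.0028736776854609855))
bar (array([ 0.60544148, -0.22013727,  0.17460772]), np.float64(0.007519416780398462))
bin [0.51058925 0.42879317 0.03      ] spanner [0.57392259 0.03395752 0.        ] [ 0.41611431 -0.0036007   0.        ]
[[ 9.09448533e-01  4.15815669e-01 -8.33598156e-04]
 [ 4.15816489e-01 -9.09447207e-01  1.55691019e-03]
 [-1.10725865e-04 -1.76255354e-03 -9.99998441e-01]]
```

{"name": "jog_arm", "arguments": {"moves": [0,0,-0.2,0,0,0,1,0,0,-0.35,0,0,0,1,0.2,-0.08,-0.35,0,0,0.1,1,0.4,-0.16,-0.35,0,0,0.2,1,0.6,-0.24,-0.35,0,0,0.3,1,0.76,-0.31,-0.35,0,0,0.433,1,0.95,-0.39,-0.35,0,0,0.433,1,0.95,-0.39,-0.35,0,0,0.433,1], "newtons": 25}}

```text
time: 1.1
position: [0.4853, -0.3596, 0.3458]
tool_rot: [-3.138, 0.02, -0.002]
ft_force: [-0.4, -1.0, -0.3]
grip_width: 1.006
grip_force: 0.0
```

{"name": "jog_arm", "arguments": {"moves": [0.1,-0.11,0,0,0,0,1,0.2,-0.22,0.05,0,0,0,1,0.3,-0.33,0.1,0,0,0,1,0.35,-0.42,0.15,0,0,0,1,0.35,-0.42,0.15,0,0,0,1,0.35,-0.42,0.15,0,0,0,1,0.35,-0.42,0.15,0,0,0,1,0.35,-0.42,0.15,0,0,0,1]}}

```text
time: 2.1
position: [0.5884, -0.2444, 0.3018]
tool_rot: [3.14, -0.042, 0.001]
ft_force: [-0.6, 0.7, 0.3]
grip_width: 0.999
grip_force: 0.0
```

```bash
python3 - <<'E'
from h import *
import pickle
W=grab("wrist","w1.png");pickle.dump(W,open("w1.pkl","wb"))
print(ctrl.get_state()["position"],W["o"],W["Rm"],W["fx"],W["cx"],W["cy"],W["tool_from_camera"])
E
```

```text
[ 0.58850916 -0.24397697  0.30174609] [ 0.66841486 -0.24570217  0.4463139 ] [[-2.83192027e-02  9.56002315e-01  2.91989034e-01]
 [-9.99598704e-01 -2.72808222e-02 -7.62805737e-03]
 [ 6.73260419e-04 -2.92087881e-01  9.56391247e-01]] 333.1474860799916 287.7282101166032 212.2646700385148 [[-1.55790239e-03  9.56194574e-01  2.92727706e-01  8.01179882e-02]
 [ 9.99998769e-01  1.43545934e-03  6.33086774e-04 -6.74249682e-04]
 [ 1.85155418e-04  2.92728332e-01 -9.56195633e-01 -1.44416137e-01]
 [ 0.00000000e+00  0.00000000e+00  0.00000000e+00  1.00000000e+00]]
```

View pics/w1.png

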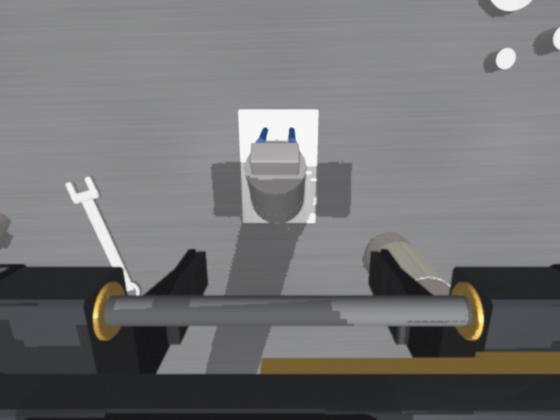

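```bash
python3 - <<'E'
from h import *
import pickle
W=pickle.load(open("w1.pkl","rb"));p=W["pixels"].mean(2).astype(int)
print(p[130:230,268]);print(p[158,235:325]);print(p[200,235:325])
c=[(239,110),(318,109),(243,223),(315,222)]
q=[onz(W,*x,.004) for x in c];print(np.round(q,4),np.mean(q,0))
E
```

```text
[208 221 231 240 243 245 246 246 246 242 212 161 140 154 165 168 168 168
 169 168 169 169 169 169 169 170 170 171 172 174 182 185 169 145 140 139
 138 137 137 137 136 135 136 136 145 160 169 169 168 155 132 122 122 122
 123 123 123 123 122 123 123 125 123 113 107 104 101 101 102 101 101 101
 101 102 101 101 102 101 101 102 101  99 101 102 105 102 101 101 100 100
 106 122 131 109  96  95  96  96  96  96]
[145 144 145 146 160 212 241 245 245 245 243 223 185 164 146 150 163 170
 171 171 170 171 171 170 171 171 171 171 172 171 171 171 171 172 172 171
 172 171 171 172 171 171 171 171 172 172 172 171 172 172 172 172 172 172
 173 173 172 172 172 172 173 172 168 153 142 156 166 169 170 199 240 246
 247 247 247 247 246 246 246 246 245 232 182 147 139 140 141 140 140 140]
[ 97  98  97  96  97  99 120 164 183 185 186 186 188 188 184 166 128  98
  91  91  93  93  95  96  96  97  98  98  98 100 100 101 100 101 101 101
 101 102 101 102 101 102 101 102 101 101 100 100 100 100 100  98  98  99
  97  97  95  95  94  93  93  91  89  88  86  86  84  89 121 167 188 192
 195 195 195 192 191 192 210 231 219 169 124 103 100 100 100 100 100 100]
[[ 0.6708 -0.1842  0.004 ]
 [ 0.6692 -0.2844  0.004 ]
 [ 0.5194 -0.1791  0.004 ]
 [ 0.518  -0.28    0.004 ]] [ 0.59435384 -0.23190934  0.004     ]
```

```bash
python3 - <<'E'
from h import *
import pickle
W=pickle.load(open("w1.pkl","rb"))
f=onz(W,274,161,.142);b=onz(W,274,141.5,.128);print(f,b, "ox from",f[0]-.0591,b[0]-.0759,)
m=onz(W,276.5,200,.10);print("cap y",m)
E
```

```text
[ 0.62474074 -0.23214184  0.142     ] [ 0.6409875  -0.23225518  0.128     ] ox from 0.5656407443619716 0.5650874979549849
cap y [ 0.57680619 -0.23126705  0.1       ]
```

{"name": "jog_arm", "arguments": {"moves": [0.047,-0.045,0,0,0,0,1,0.047,-0.045,0.15,0,0,0,1,0.047,-0.045,0.3,0,0,0,1,0.047,-0.045,0.4,0,0,0,1,0.047,-0.045,0.5,0,0,0,1,0.047,-0.045,0.6,0,0,0,1,0.047,-0.045,0.665,0,0,0,1,0.047,-0.045,0.665,0,0,0,1]}}

```text
time: 3.15
position: [0.6028, -0.2287, 0.1001]
tool_rot: [-3.14, 0.037, 0.004]
ft_force: [-0.1, -0.2, 0.3]
grip_width: 1.001
grip_force: 0.0
```

{"name": "jog_arm", "arguments": {"moves": [0,0,0,0,0,0,0.4,0,0,0,0,0,0,0.4,0,0,0,0,0,0,-0.2,0,0,0,0,0,0,-0.2,0,0,0,0,0,0,-0.2,0,0,0,0,0,0,-0.2,0,0,0,0,0,0,-0.2,0,0,0,0,0,0,-0.2], "newtons": 25}}

```text
time: 4.15
position: [0.6036, -0.2321, 0.1032]
tool_rot: [3.138, -0.041, 0.003]
ft_force: [-0.9, -6.0, 5.2]
grip_width: 0.716
grip_force: 25.0
```

{"name": "jog_arm", "arguments": {"moves": [0,0,-0.03,0,0,0,-0.2,0,0,-0.1,0,0,0,-0.2,0,0,-0.25,0,0,0,-0.2,0,0,-0.4,0,0,0,-0.2,0,0,-0.55,0,0.0,0,-0.2,0,0,-0.67,0,0.0,0,-0.2,0,0,-0.67,0,0,0,-0.2,0,0,-0.67,0,0,0,-0.2], "newtons": 35}}

```text
time: 5.15
position: [0.6029, -0.2289, 0.3018]
tool_rot: [-3.14, 0.037, 0.002]
ft_force: [0.3, -0.2, -3.0]
grip_width: 0.712
grip_force: 35.0
```

{"name": "jog_arm", "arguments": {"moves": [-0.06,-0.17,0,0,0,0,-0.2,-0.12,-0.34,0,0,0,0,-0.2,-0.18,-0.51,0,0,0,0,-0.2,-0.24,-0.68,0,0,0,0,-0.2,-0.3,-0.85,0,0,0,0,-0.2,-0.36,-1.0,0,0,0,0,-0.2,-0.42,-1.0,0,0,0,0,-0.2,-0.44,-1.0,0,0,0,0,-0.2]}}

```text
time: 6.15
position: [0.4771, 0.0737, 0.3012]
tool_rot: [3.14, -0.037, -0.004]
ft_force: [-0.2, 0.5, -2.1]
grip_width: 0.713
grip_force: 35.0
```

{"name": "jog_arm", "arguments": {"moves": [0,-0.15,0,0,0,0,-0.2,0,-0.3,0,0,0,0,-0.2,0,-0.42,0,0,0,0,-0.2,0,-0.48,0,0,0,0,-0.2,0,-0.48,0,0,0,0,-0.2,0,-0.48,0,0,0,0,-0.2,0,-0.48,0,0,0,0,-0.2,0,-0.48,0,0,0,0,-0.2]}}

```text
time: 7.15
position: [0.4825, 0.2164, 0.3027]
tool_rot: [3.141, -0.041, 0.0]
ft_force: [-1.2, 0.3, -1.9]
grip_width: 0.71
grip_force: 35.0
```

```bash
python3 - <<'E'
from h import *
import pickle
W=grab("wrist","w2.png");pickle.dump(W,open("w2.pkl","wb"))
s=ctrl.get_state();print(s["position"],s["joint_positions"],proj(W,[.5125,.222,.085]))
c=W["pixels"][20:300,150:450,::-1]; cv2.imwrite("pics/w2.png",cv2.resize(c,None,fx=2,fy=2,interpolation=2))
E
```

```text
[0.48244377 0.21664872 0.30277987] [ 0.16276609  0.07486435 -0.66577013  1.6345738   0.04697584  1.44818785
 -2.10407589] (np.float64(282.5475481616393), np.float64(158.8565104553307))
```

View pics/w2.png

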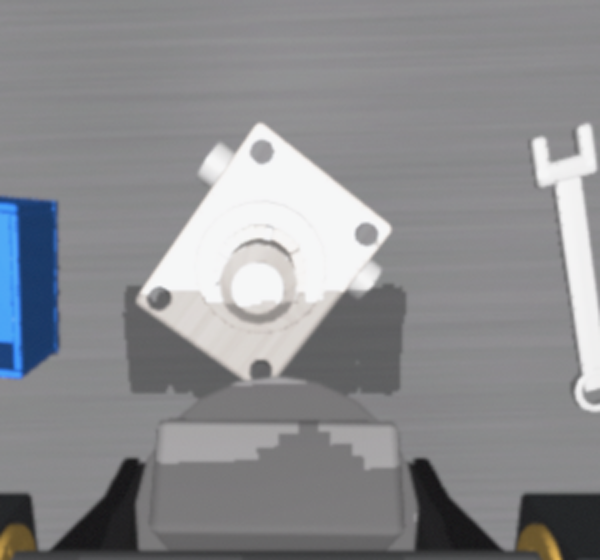

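```bash
python3 - <<'E'
from h import *
import pickle
W=pickle.load(open("w2.pkl","rb"));p=W["pixels"]
for c in [(260,123),(390,230),(137,298)]:
    print(onz(W,150+c[0]/2,20+c[1]/2,.045))
c=p[112:192,235:325].astype(float).mean(2)
a=np.clip((c-215)/40,0,1)*255; b=np.clip((c-130)/100,0,1)*255
f=lambda x:cv2.resize(x.astype(np.uint8),None,fx=4.4,fy=4.4,interpolation=cv2.INTER_CUBIC)
cv2.imwrite("pics/w2b.png",np.hstack([f(a),f(b)]))
for r in (20.5,24,25.5):
  print(r,[int(p[int(round(v)),int(round(u))].mean()) for u,v in [proj(W,[.5125+r/1e3*np.cos(t),.222+r/1e3*np.sin(t),.085]) for t in np.radians(range(0,360,10))]])
E
```

```text
[0.59391581 0.2228252  0.045     ]
[0.53293821 0.14826657 0.045     ]
[0.49685927 0.30089655 0.045     ]
20.5 [156, 136, 146, 160, 201, 220, 218, 214, 213, 211, 210, 217, 241, 244, 183, 201, 160, 159, 143, 143, 145, 154, 192, 197, 208, 239, 245, 245, 244, 245, 245, 225, 240, 241, 205, 166]
24 [246, 245, 245, 241, 243, 244, 243, 244, 222, 217, 205, 201, 194, 150, 148, 146, 152, 145, 185, 187, 209, 208, 212, 211, 227, 245, 246, 246, 246, 246, 246, 225, 243, 245, 245, 241]
25.5 [245, 245, 246, 246, 246, 246, 243, 246, 245, 227, 222, 210, 186, 153, 159, 152, 180, 191, 207, 213, 214, 208, 212, 211, 239, 246, 246, 246, 246, 246, 246, 244, 243, 243, 245, 237]
```

View pics/w2b.png

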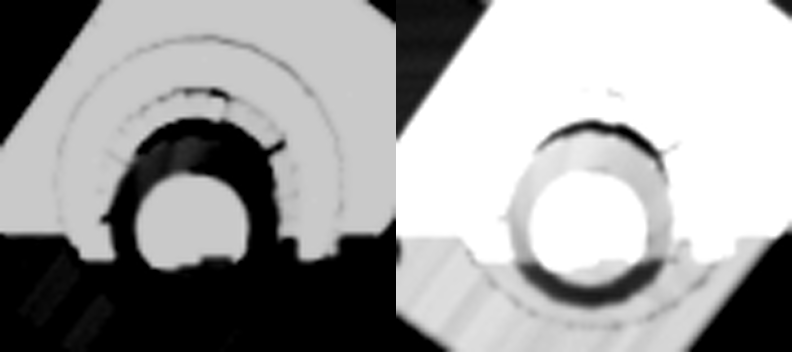

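```bash
cat >> h.py <<'E'
def togo(p,x,z):
    "units for a move to TCP p with tool x, z axes (world)"
    s=ctrl.get_state(); R0=R.from_rotvec(s["tool_rot"]); z=np.array(z)/np.linalg.norm(z)
    x=np.array(x)-np.dot(x,z)*z; x/=np.linalg.norm(x)
    Rt=R.from_matrix(np.c_[x,np.cross(z,x),z])
    return np.round(R0.inv().apply(np.array(p)-s["position"])/.3,3),np.round(np.degrees((R0.inv()*Rt).as_rotvec())/60,3)
E
python3 - <<'E'
from h import *
import pickle
W=pickle.load(open("w2.pkl","rb"))
print("shoulder centre",onz(W,280.3,152.8,.06), "ridge",onz(W,280.4,112+190/4.4,.085),"tip",onz(W,235+190/4.4,112+229/4.4,.133))
c=np.array([.514,.2225]);H,t=np.radians([41,40]);f=np.array([np.cos(H),np.sin(H),0])
print(togo([*c,.262],np.array([*(np.cos(t)*f[:2]),np.sin(t)]),[*(np.sin(t)*f[:2]),-np.cos(t)]))
E
```

```text
shoulder centre [0.51606769 0.22484297 0.06      ] ridge [0.51651965 0.22419099 0.085     ] tip [0.51437266 0.22535984 0.133     ]
(array([ 0.105, -0.022,  0.136]), array([ 0.247,  0.635, -0.678]))
```

{"name": "jog_arm", "arguments": {"moves": [0.02,-0.005,0,0.041,0.106,-0.113,-0.2,0.04,-0.01,0,0.082,0.212,-0.226,-0.2,0.06,-0.015,0,0.124,0.318,-0.339,-0.2,0.08,-0.02,0.04,0.165,0.423,-0.452,-0.2,0.1,-0.025,0.08,0.206,0.529,-0.565,-0.2,0.108,-0.028,0.12,0.247,0.635,-0.678,-0.2,0.108,-0.028,0.136,0.247,0.635,-0.678,-0.2,0.108,-0.028,0.136,0.247,0.635,-0.678,-0.2]}}

```text
time: 8.2
position: [0.5139, 0.2246, 0.2608]
tool_rot: [-2.573, -0.962, -0.932]
ft_force: [-0.1, -0.1, -2.1]
grip_width: 0.719
grip_force: 35.0
```

```bash
python3 - <<'E'
from h import *
import pickle
A=grab("top");B=grab("side");W=grab("wrist");pickle.dump((A,B,W),open("im3.pkl","wb"))
s=ctrl.get_state();print(s["position"],s["joint_positions"],R.from_rotvec(s["tool_rot"]).as_matrix())
f=lambda c:cv2.resize(c[:,:,::-1],(400,400),interpolation=2)
u,v=map(int,proj(A,s["position"]));a=A["pixels"][v-50:v+50,u-50:u+50];print(u,v)
u,v=map(int,proj(B,s["position"]));b=B["pixels"][v-30:v+70,u-50:u+50];print(u,v)
cv2.imwrite("pics/p3.png",np.hstack([f(a),f(b)]))
E
```

```text
[0.51517156 0.22535801 0.26282903] [ 0.03446561 -0.28377028 -0.27818188  2.17954908 -0.60845861  0.67380359
 -0.73855513] [[ 5.77129238e-01  6.57011450e-01  4.85033811e-01]
 [ 5.03457479e-01 -7.53880382e-01  4.22131421e-01]
 [ 6.43002651e-01  5.69514180e-04 -7.65863739e-01]]
183 207
248 184
```

View pics/p3.png

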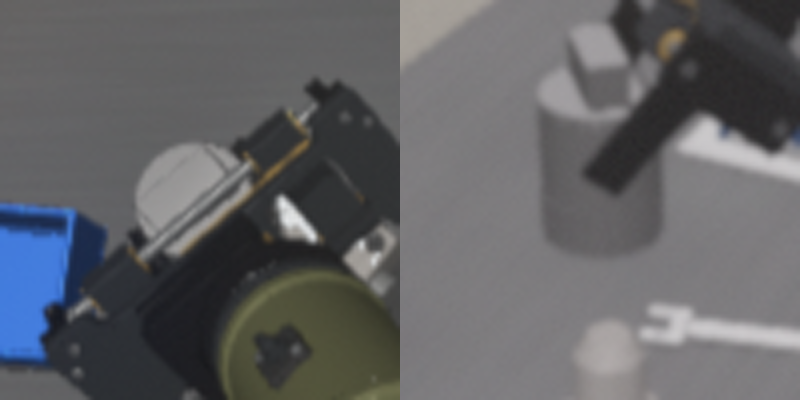

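```bash
python3 - <<'E'
from h import *
import pickle
A,B,W=pickle.load(open("im3.pkl","rb"))
g=B["pixels"].mean(2).astype(int)
for z in (.133,.125,.11,.205,.215,.225):
    u,v=proj(B,[.515,.2242,z]); print(z,round(u,1),round(v,1),g[int(round(v)),225:275])
E
```

```text
0.133 250.2 237.7 [126 127 127 126 125 126 125 125 124 126 125 126 126 128 128 128 127 128
 135 146 157 164 165 165 164 166 165 165 164 161 153 143 147 162 172 177
 175 175 180 186 192 195 191 177 155 146 151 156 161 164]
0.125 250.3 240.8 [126 125 126 125 126 125 125 124 127 127 127 129 126 127 126 129 136 144
 150 156 159 164 166 168 169 169 168 166 163 159 155 150 143 136 131 128
 124 122 122 122 122 124 125 125 126 127 127 127 125 125]
0.11 250.4 246.5 [125 125 125 125 128 127 127 127 128 127 128 127 126 127 126 125 127 132
 141 147 155 159 164 167 167 166 164 161 158 155 150 142 135 126 123 124
 125 127 128 126 127 127 127 127 127 126 126 127 127 128]
0.205 249.6 208.9 [125 126 125 126 125 125 123 120 108  97  94  93  93  94  96  96  97  97
  98  98  99 100 100 100  98  99  99  98  97  97  96  94  93  92  90  90
  89  90 101 115 122 124 124 126 125 125 124 124 125 126]
0.215 249.5 204.8 [125 125 125 125 125 125 124 119 107  96  94  96  97  97  97  99  99 100
 100 101 100  99 101 100  99  99  98  98  97  95  94  95  94  93  91  89
  88  91 101 117 123 126 126 126 126 126 126 127 128 127]
0.225 249.4 200.6 [125 126 126 125 125 125 125 119 104  94  92  92  95  96  96  97  97  99
 100  98  99  93  89  82  72  61  53  53  66  78  89  93  93  90  89  87
  86  89 102 117 126 128 127 129 128 128 128 129 129 129]
```

{"name": "jog_arm", "arguments": {"moves": [-0.005,0,-0.005,0,0,0,-0.2,-0.05,0,0.048,0,0,0,-0.2,-0.095,0,0.102,0,0,0,-0.2,-0.14,0,0.156,0,0,0,-0.2,-0.17,0,0.192,0,0,0,-0.2,-0.2,0,0.227,0,0,0,-0.2,-0.23,0,0.263,0,0,0,-0.2,-0.23,0,0.263,0,0,0,-0.2]}}

```text
time: 9.35
position: [0.5128, 0.2235, 0.1562]
tool_rot: [-2.573, -0.962, -0.933]
ft_force: [-0.2, 0.3, -2.4]
grip_width: 0.712
grip_force: 35.0
```

{"name": "jog_arm", "arguments": {"moves": [-0.006,0,0.008,0,0,0,-0.2,-0.013,0,0.015,0,0,0,-0.2,-0.019,0,0.023,0,0,0,-0.2,-0.026,0,0.031,0,0,0,-0.2,-0.032,0,0.038,0,0,0,-0.2,-0.036,0,0.043,0,0,0,-0.2,-0.036,0,0.043,0,0,0,-0.2,-0.036,0,0.043,0,0,0,-0.2]}}

```text
time: 10.35
position: [0.514, 0.2237, 0.1414]
tool_rot: [-2.571, -0.962, -0.938]
ft_force: [-2.6, -0.4, 4.9]
grip_width: 0.716
grip_force: 35.0
```

{"name": "jog_arm", "arguments": {"moves": [-0.003,0,0.003,0,0,0,-0.2,-0.005,0,0.006,0,0,0,-0.2,-0.005,0,0.006,0,0,0,-0.2,-0.005,0,0.006,0,0,0,-0.2,-0.005,0,0.006,0,0,0,-0.2,-0.005,0,0.006,0,0,0,-0.2,-0.005,0,0.006,0,0,0,-0.2,-0.005,0,0.006,0,0,0,-0.2]}}

```text
time: 11.35
position: [0.5147, 0.2241, 0.1412]
tool_rot: [-2.569, -0.962, -0.942]
ft_force: [-12.1, -5.8, 18.1]
grip_width: 0.713
grip_force: 35.0
```

```bash
python3 - <<'E'
from h import *
B=grab("side")
s=ctrl.get_state();print(s["position"],s["ft_force"])
g=B["pixels"].mean(2).astype(int)
u,v=proj(B,[.515,.2242,.08])
b=B["pixels"][190:290,200:300,::-1];cv2.imwrite("pics/p4.png",cv2.resize(b,(500,500),interpolation=2))
print(u,v)
E
```

```text
[0.51472127 0.22413449 0.14116635] [-11.77544852  -5.64978084  19.53586123]
250.66458581757223 257.58964764025524
```

View pics/p4.png

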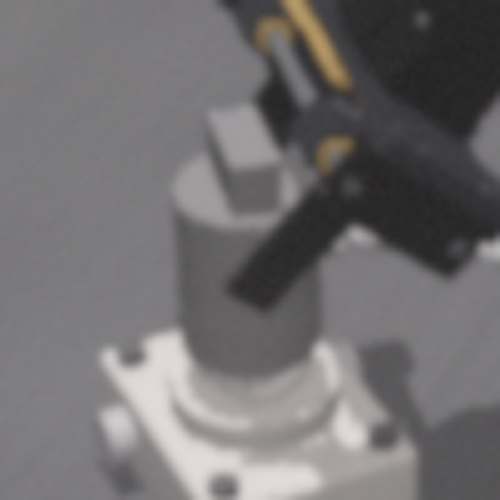

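{"name": "jog_arm", "arguments": {"moves": [0.006,0,-0.007,0,0,0,-0.2,0.006,0,-0.007,0,0,0,-0.2,0.006,0,-0.007,0,0,0,0.6,0.006,0,-0.007,0,0,0,1,0.006,0,-0.007,0,0,0,1,0.006,0,-0.007,0,0,0,1,0.006,0,-0.007,0,0,0,1,0.006,0,-0.007,0,0,0,1]}}

```text
time: 12.4
position: [0.5132, 0.2236, 0.1407]
tool_rot: [-2.572, -0.963, -0.935]
ft_force: [-0.8, 0.5, 0.5]
grip_width: 0.997
grip_force: 0.0
```

{"name": "jog_arm", "arguments": {"moves": [0,0,-0.03,0,0,0,1,0,0,-0.08,0,0,0,1,0,0,-0.15,0,0,0,1,0,0,-0.25,0,0,0,1,0,0,-0.35,0,0,0,1,0,0,-0.45,0,0,0,1,0,0,-0.45,0,0,0,1,0,0,-0.45,0,0,0,1]}}

```text
time: 13.4
position: [0.4682, 0.1857, 0.1749]
tool_rot: [-2.576, -0.95, -0.814]
ft_force: [0.5, 0.2, 0.2]
grip_width: 0.997
grip_force: 0.0
```

```bash
python3 - <<'E'
from h import *
import pickle
W=grab("wrist");A=grab("top");B=grab("side");pickle.dump((W,A,B),open("im5.pkl","wb"))
s=ctrl.get_state();print(s["position"],s["joint_positions"])
u,v=proj(A,[.515,.2242,.185]);u,v=int(u),int(v)
a=A["pixels"][v-40:v+40,u-40:u+40];b=B["pixels"][200:280,210:290]
f=lambda c:cv2.resize(c[:,:,::-1],(400,400),interpolation=2)
cv2.imwrite("pics/p5.png",np.hstack([f(a),f(b)]));print(u,v)
h=np.radians(41)
print(togo([.515,.2242,.25],[-np.sin(h),np.cos(h),0],[0,0,-1]))
E
```

```text
[0.46831022 0.18649763 0.17558022] [ 0.51057191 -0.30156848 -0.60469365  2.31870133 -0.89596692  0.74840915
 -0.39702815]
191 214
(array([ 0.308, -0.005, -0.081]), array([ 0.429, -0.523, -1.45 ]))
```

View pics/p5.png

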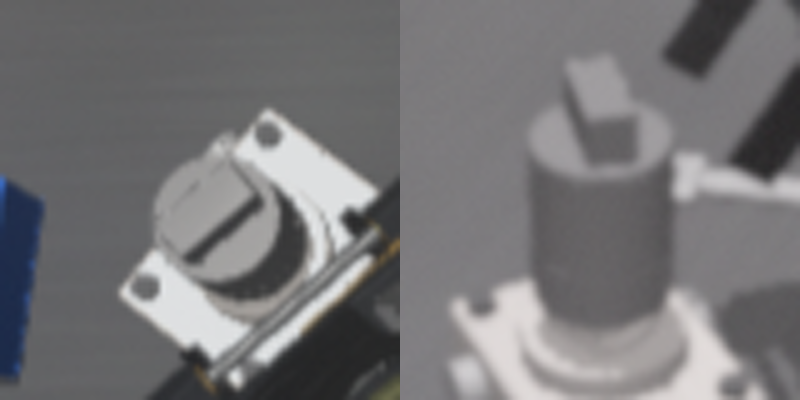

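```bash
python3 - <<'E'
from h import *
s=ctrl.get_state();print(R.from_rotvec(s["tool_rot"]).as_matrix())
h=np.radians(66)
print(togo([.48,.195,.26],[np.cos(h),np.sin(h),0],[0,0,-1]))
import pickle
W,A,B=pickle.load(open("im5.pkl","rb"))
# bar top face in top crop: corners
P=[(161,210),(218,158),(265,200),(190,262)]
u0,v0=proj(A,[.515,.2242,.185]);u0,v0=int(u0)-40,int(v0)-40
g=np.array([onz(A,u0+a/5,v0+b/5,.187)[:2] for a,b in P]);print(g,g.mean(0))
# side: cap edges mid at several rows vs neck
for z in (.14,.12,.10):
    u,v=proj(B,[.515,.2242,z]);print(z,round(u,1),B["pixels"].mean(2).astype(int)[int(round(v)),230:272])
E
```

```text
[[ 0.62399091  0.6647362   0.41080546]
 [ 0.50842837 -0.74458008  0.43255183]
 [ 0.59341043 -0.06104326 -0.80258195]]
(array([ 0.206, -0.012, -0.198]), array([ 0.073, -0.611, -0.409]))
[[0.51123743 0.24396051]
 [0.53517015 0.21798538]
 [0.5147843  0.19587364]
 [0.48660188 0.23005238]] [0.51194844 0.22196797]
0.14 250.2 [125 124 125 125 120 110  98  92  91  95 100 108 113 121 126 132 133 133
 134 132 131 133 133 130 129 124 119 113 110 101  95  89  86  91 121 164
 189 196 194 190 190 194]
0.12 250.3 [124 124 126 125 124 118 103  92  92  93  95  95  97  98  98  99 100 101
  99 102 100 100  99  99  99  97  98  95  94  92  90  89  85  89  98 115
 123 124 124 126 125 125]
0.1 250.5 [127 125 125 125 124 116 103  95  93  92  95  96  98  99  99  99  98 101
 100 102 100  99 100  99  98  97  97  96  94  94  91  89  88  90 101 117
 123 124 124 124 125 126]
```

{"name": "jog_arm", "arguments": {"moves": [0.04,0,-0.05,0,-0.05,0,1,0.09,0,-0.1,0.01,-0.15,-0.05,1,0.13,-0.003,-0.14,0.02,-0.25,-0.15,1,0.17,-0.006,-0.17,0.04,-0.35,-0.25,1,0.2,-0.01,-0.19,0.05,-0.48,-0.32,1,0.206,-0.012,-0.198,0.065,-0.56,-0.38,1,0.206,-0.012,-0.198,0.073,-0.611,-0.409,1,0.206,-0.012,-0.198,0.073,-0.611,-0.409,1]}}

```text
time: 14.55
position: [0.4799, 0.1967, 0.2594]
tool_rot: [-2.63, -1.714, 0.001]
ft_force: [-0.3, 0.7, 0.2]
grip_width: 1.001
grip_force: 0.0
```

```bash
python3 - <<'E'
from h import *
s=ctrl.get_state();print(s["position"],s["joint_positions"])
h=np.radians(130)
print(togo([.5145,.2235,.25],[np.cos(h),np.sin(h),0],[0,0,-1]))
E
```

```text
[0.47987623 0.19668486 0.25937005] [ 0.40322062  0.08978683 -0.88145866  1.72083857  0.068782    1.36460195
 -0.90605425]
(array([0.128, 0.07 , 0.031]), array([-1.000e-03, -2.000e-03, -1.064e+00]))
```

{"name": "jog_arm", "arguments": {"moves": [0.03,0.02,0,0,0,-0.16,1,0.06,0.04,0,0,0,-0.32,1,0.09,0.06,0.01,0,0,-0.48,1,0.128,0.07,0.02,0,0,-0.64,1,0.128,0.07,0.031,0,0,-0.8,1,0.128,0.07,0.031,0,0,-0.96,1,0.128,0.07,0.031,0,0,-1,1,0.128,0.07,0.031,0,0,-1,1]}}

```text
time: 15.55
position: [0.5145, 0.2213, 0.2501]
tool_rot: [-1.427, -2.799, 0.001]
ft_force: [0.0, -0.2, -0.0]
grip_width: 1.002
grip_force: 0.0
```

```bash
python3 - <<'E'
from h import *
import pickle
W=grab("wrist");pickle.dump(W,open("w6.pkl","wb"))
s=ctrl.get_state();print(s["position"],s["joint_positions"])
c=W["pixels"][:,:,::-1].copy()
for p in ([.515,.224,.185],):
    u,v=proj(W,p);print(u,v)
cv2.imwrite("pics/w6.png",cv2.resize(c[100:400,130:430],(600,600)))
h=np.radians(130)
print(togo([.5145,.2235,.182],[np.cos(h),np.sin(h),0],[0,0,-1]))
E
```

```text
[0.51452828 0.22133313 0.25020059] [ 0.41541524  0.24684127 -1.00375199  1.63829367  0.21201719  1.37361102
  0.01086867]
291.0138093769285 234.32465298439615
(array([0.006, 0.004, 0.227]), array([-0.   ,  0.   , -0.068]))
```

View pics/w6.png

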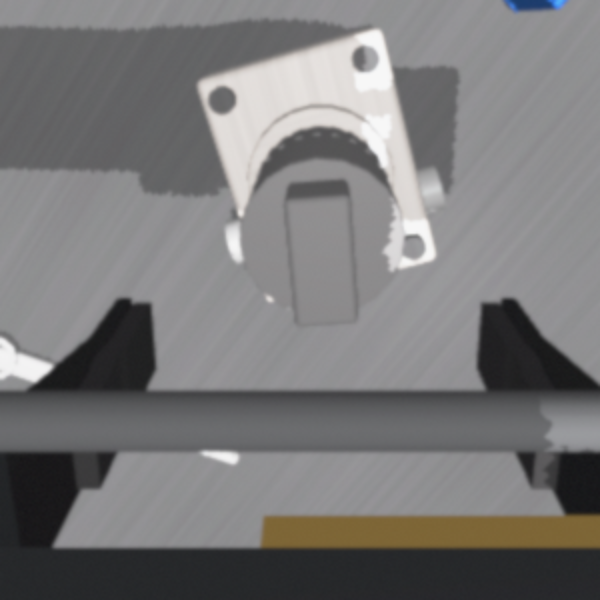

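{"name": "jog_arm", "arguments": {"moves": [0.01,0.004,0.03,0,0,-0.068,1,0.01,0.004,0.08,0,0,-0.068,1,0.01,0.004,0.13,0,0,-0.068,1,0.01,0.004,0.18,0,0,-0.068,1,0.01,0.004,0.217,0,0,-0.068,1,0.01,0.004,0.217,0,0,-0.068,0,0.01,0.004,0.217,0,0,-0.068,-0.8,0.01,0.004,0.217,0,0,-0.068,-0.8], "newtons": 20}}

```text
time: 16.6
position: [0.5142, 0.2251, 0.1858]
tool_rot: [-1.325, -2.849, -0.001]
ft_force: [-0.2, -0.1, -0.3]
grip_width: 0.741
grip_force: 0.0
```

{"name": "jog_arm", "arguments": {"moves": [0,0,0,0,0,0,-0.8,0,0,0,0,0,0,-0.8,0,0,0,0,0,0,-0.8,0,0,0,0,0,0,-0.8,0,0,0,0,0,0,-0.8,0,0,0,0,0,0,-0.8,0,0,0,0,0,0,-0.8,0,0,0,0,0,0,-0.8]}}

```text
time: 17.6
position: [0.5138, 0.2248, 0.1851]
tool_rot: [-1.324, -2.848, 0.0]
ft_force: [0.7, -0.1, 0.3]
grip_width: 0.247
grip_force: 20.0
```

```bash
python3 - <<'E'
from h import *
s=ctrl.get_state();print(s["position"],s["joint_positions"],s["grip_width"],s["ft_force"],s["torque"])
E
```

```text
[0.51382932 0.22481793 0.18514277] [ 0.39263944  0.30699775 -0.99694846  1.72352549  0.26928899  1.25910228
  0.03337261] 0.24665751457099333 [ 0.74472048 -0.1315772   0.27780035] [ 0.01325102 -0.16711237 -0.0072062 ]
```

{"name": "jog_arm", "arguments": {"moves": [0,0,0,0,0,-0.08,-0.8,0,0,-0.001,0,0,-0.16,-0.8,0,0,-0.002,0,0,-0.24,-0.8,0,0,-0.003,0,0,-0.32,-0.8,0,0,-0.004,0,0,-0.4,-0.8,0,0,-0.005,0,0,-0.47,-0.8,0,0,-0.005,0,0,-0.5,-0.8,0,0,-0.005,0,0,-0.5,-0.8]}}

```text
time: 18.6
position: [0.5141, 0.2253, 0.1875]
tool_rot: [0.542, 3.095, 0.001]
ft_force: [-0.7, 0.1, 5.0]
grip_width: 0.248
grip_force: 20.0
```

{"name": "jog_arm", "arguments": {"moves": [0,0,0.004,0,0,-0.04,-0.8,0,0,0.006,0,0,-0.07,-0.8,0,0,0.008,0,0,-0.1,-0.8,0,0,0.008,0,0,-0.12,-0.8,0,0,0.008,0,0,-0.14,-0.8,0,0,0.008,0,0,-0.16,-0.8,0,0,0.008,0,0,-0.17,-0.8,0,0,0.008,0,0,-0.17,-0.8]}}

```text
time: 19.6
position: [0.5138, 0.2245, 0.1839]
tool_rot: [-0.265, -3.129, 0.0]
ft_force: [1.4, 0.1, -4.1]
grip_width: 0.251
grip_force: 20.0
```

{"name": "jog_arm", "arguments": {"moves": [0,0,0.005,0,0,0,-0.8,0,0,0.01,0,0,0,-0.8,0,0,0.015,0,0,0,-0.8,0,0,0.02,0,0,0,-0.8,0,0,0.025,0,0,0,-0.8,0,0,0.03,0,0,0,-0.8,0,0,0.033,0,0,0,-0.8,0,0,0.033,0,0,0,-0.8]}}

```text
time: 20.6
position: [0.5141, 0.2247, 0.1757]
tool_rot: [-0.265, -3.13, 0.001]
ft_force: [-1.0, -2.0, 8.1]
grip_width: 0.255
grip_force: 20.0
```

{"name": "jog_arm", "arguments": {"moves": [0,0,0.001,0,0,0.1,-0.8,0,0,0.003,0,0,0.2,-0.8,0,0,0.005,0,0,0.3,-0.8,0,0,0.007,0,0,0.4,-0.8,0,0,0.009,0,0,0.5,-0.8,0,0,0.011,0,0,0.6,-0.8,0,0,0.013,0,0,0.65,-0.8,0,0,0.013,0,0,0.65,-0.8]}}

```text
time: 21.6
position: [0.5145, 0.2256, 0.1716]
tool_rot: [1.293, 2.862, 0.003]
ft_force: [0.9, -0.6, 5.8]
grip_width: 0.249
grip_force: 20.0
```

```bash
python3 - <<'E'
from h import *
s=ctrl.get_state();print(s["position"],s["joint_positions"],s["tool_rot"],s["ft_force"],s["torque"])
E
```

```text
[0.51454251 0.22561585 0.17158676] [ 0.38242231  0.31977976 -0.98815612  1.73940079  0.28168154  1.23287613
  0.04516941] [1.29343063e+00 2.86215351e+00 2.59229036e-03] [ 0.90403852 -0.60606061  5.7919657 ] [-0.06748929 -0.5408355  -0.0447377 ]
```

{"name": "jog_arm", "arguments": {"moves": [0,0,0.001,0,0,0.1,-0.8,0,0,0.003,0,0,0.2,-0.8,0,0,0.005,0,0,0.3,-0.8,0,0,0.007,0,0,0.4,-0.8,0,0,0.009,0,0,0.5,-0.8,0,0,0.011,0,0,0.58,-0.8,0,0,0.012,0,0,0.65,-0.8,0,0,0.013,0,0,0.7,-0.8]}}

```text
time: 22.6
position: [0.5146, 0.2259, 0.168]
tool_rot: [2.232, 2.21, 0.004]
ft_force: [0.5, -0.9, 7.7]
grip_width: 0.263
grip_force: 21.6
```

```bash
python3 - <<'E'
from h import *
s=ctrl.get_state();r=s["tool_rot"];print(s["position"],2*np.degrees(np.arctan2(r[1],r[0])),s["ft_force"],s["torque"])
E
```

```text
[0.51464498 0.22590058 0.16800014] 89.4171838569761 [ 0.52991814 -0.86130275  7.69789838] [-0.13882981 -0.31502368  0.79321744]
```

{"name": "jog_arm", "arguments": {"moves": [0,0,0,0,0,0,-0.8,0,0,0,0,0,-0.05,-0.8,0,0,0,0,0,-0.05,0,0,0,0,0,0,-0.05,1,0,0,0,0,0,-0.05,1,0,0,0,0,0,-0.05,1,0,0,0,0,0,-0.05,1,0,0,-0.03,0,0,-0.05,1]}}

```text
time: 23.6
position: [0.5133, 0.2246, 0.1753]
tool_rot: [-2.175, -2.265, 0.003]
ft_force: [0.6, -1.0, -0.5]
grip_width: 0.857
grip_force: 0.0
```

{"name": "jog_arm", "arguments": {"moves": [0,0,-0.08,0,0,0,1,0,0,-0.16,0,0,0,1,0,0,-0.26,0,0,0,1,0,0,-0.36,0,0,0,1,0,0,-0.4,0,0,0,1,0,0,-0.4,0,0,0,1,0,0,-0.4,0,0,0,1,0,0,-0.4,0,0,0,1]}}

```text
time: 24.6
position: [0.5134, 0.2245, 0.2943]
tool_rot: [-2.175, -2.265, 0.003]
ft_force: [0.2, -0.0, 0.1]
grip_width: 1.001
grip_force: 0.0
```

```bash
python3 - <<'E'
from h import *
import pickle
B=grab("side");W=grab("wrist");s=ctrl.get_state();print(s["position"],s["time"],s["grip_width"])
W5,A5,B5=pickle.load(open("im5.pkl","rb"))
f=lambda c:cv2.resize(c[:,:,::-1],(400,400),interpolation=2)
cv2.imwrite("pics/p7.png",np.hstack([f(W["pixels"][70:370,130:430]),f(B["pixels"][200:280,210:290])]))
E
```

```text
[0.51361256 0.22462276 0.29474883] 24.7 0.9977394470186615
```

View pics/p7.png

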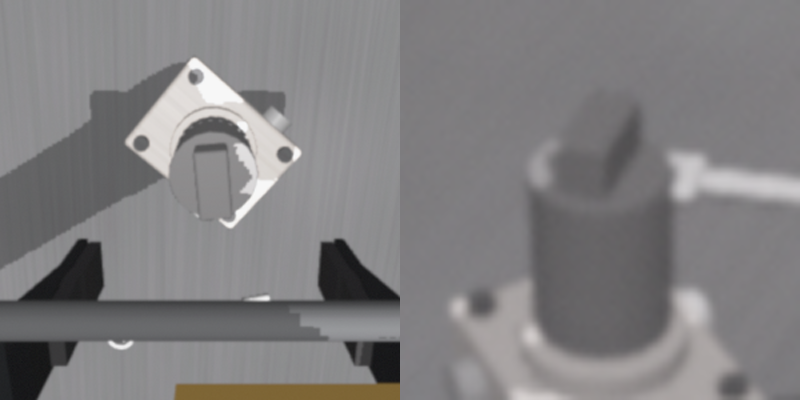

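```bash
python3 -c "
from bench import ctrl
print(ctrl.close_job())"
```

```text
the job is handed in; nothing more can be done
None
```

The cap is on the housing and screwed clockwise to the end stop. The last side image puts its rim about 22–23 mm below the thread's top, and I handed the job in with the gripper open and clear. `close_job()` returned no verdict. Joint 2 read −0.302 against its −0.3 limit for a moment while I backed off the neck, but no fault was reported.

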